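Set out the spice station

ROBOT

A 7-joint arm with a two-finger parallel gripper is mounted at the origin on the work surface. World frame = base frame: x ahead of the robot, y to its left, z up, the work surface at z = 0. Lengths are in m, angles in rad, forces in N, time in s.
With the tool pointing down it reaches from about 0.425 to 0.925 m from the base axis. Payload 6.8 kg.
Tool frame: the origin (TCP) lies on the centre line of the jaws, within the pads' length; the fingertips stand 14 mm ahead of it and the grasp point (between the pads) lies 5 mm behind it (r.nose_length is the distance from the TCP to the fingertips, in m); z points along the fingers, y is the direction in which the jaws open and shut (so a half turn about z gives the same grasp; the last joint's range is limited). The gripper opens to 85 mm and grips with 20 to 120 N. Pads are 22 mm wide; open, the fingers measure 114 mm over their backs; the gripper's body (76 mm by 85 mm) begins 54 mm behind the grasp point. The pads swing forward as they close: fully open they stand 13 mm farther back than shut.
Start: joints at [-1.294, 0.477, 0.022, 1.555, -0.011, 1.109, -0.083], TCP at [0.253, 0.626, 0.245] pointing down, gripper open.
Joint ranges: [-2.96, 2.96], [-0.34, 2.1], [-1.41, 1.46], [0.24, 2.44], [-1.37, 4.51], [0.17, 1.92], [-2.96, 2.96]. Speed limits (rad/s): [2.39, 2.39, 3.14, 3.14, 3.14, 3.14, 3.14].

INTERFACE

Orientations are given as a rotation vector (axis times angle).
In Python, from bench import r, imaging, look_for, outline_of gives the robot as it stands. The module is installed in compiled form; this text tells all that it offers.
- The arm moves only by the tool carry_out, never from a script. Its arguments are lists of equal length, an entry for each row: "offset": the shift along the tool's x, y, z as a fraction of full scale, a list of three; "turn": the turn, a rotation vector about the tool's x, y, z as a fraction of full scale, a list of three. A call has 1 to 8 rows; each row is the pose to reach, as a shift and turn from the pose commanded when the call began, along the tool's axes at that moment; what a row does not reach only later rows make up. Full scale, the value 1, is 0.5 m for a shift and 1.5 rad for a turn. A row lasts 1/10 s, in which the tool goes at most 50 mm and 8.59 degrees, less where a joint would pass 70% of its speed; a pose out of reach is approached as far as the arm can. A call with a number of a shift or a turn outside -1 to 1 is refused whole. A call with a gripper value outside its range is refused whole. "hand" is the closure, from 0 (fully open) to 1 (shut), set as the call begins (left out, the last holds). The fingers move at their own pace and stop on an object; "force" is the grip in N (left out, the last holds). Time passes only in rows, so rows that repeat a pose let the fingers close. It gives the time, the measured TCP pose, the force and the opening at its end, in the units of the state.
- r.get_obs(): the state, without advancing time (a new reading comes with each control period).
- imaging.grab_frame(name): name is "side" or "top" or "wrist"; returns a dict with "pixels" (384x512x3 uint8, red, green, blue), "fx", "fy", "cx", "cy" (pixels), "R" (3x3) and "t" (3): a world point X has camera coordinates R X + t. Camera axes: x right, y down, z forward; pixel columns grow to the right and rows downward; lengths in m; the calibration is good to about 2 mm. The wrist camera is an equidistant fisheye: a pixel r from the principal point sees the ray r / f radians off the axis. A picture is of the moment at which its call begins. There is no depth.
- r.hand_in(): hands the job in, once; it reports no verdict.
Trained networks look in the newest picture that a camera, given by its name, has taken for a name from the list of things; names that differ only in an ending like _2 or _b are one class to them, and where a whole thing is asked for, a point or a joint stands for the part that bears it (a point fixed in the world has none). Each returns a list of dicts, best first, with "score" (0 to 1); they miss things now and then, are a little off and sometimes report something else, mostly with a low value. They report only what shows in the picture. A call takes as long as a camera call. They do not tell look-alikes from the thing itself.
- look_for(query, camera): "xyz" ([x, y, z] in m, in the coordinates of the camera as it stood for that picture, good to about 4 mm: the middle of the surface that is visible of it).
- outline_of(query, camera): "region" (384x512 bool, what is visible of it).
The state is a dict: "clock": time; "joints": joint angles; "qvel": joint speeds; "tau": joint torques, N m; "tcp_pos": TCP position; "orientation": TCP orientation; "contact_force": force on the tool from outside, world axes, zero at the start; "moment": the same for the moment, N m; "grip_width": finger opening in m.
Only numpy, scipy, OpenCV 4.12 (cv2) and the standard library are available. Lean on these libraries where they do the work, as an engineer would, in place of code of your own. Each camera call takes 0.05 s, during which the arm holds its last target. There are 200 camera calls.

TASK

Set out the spice station: stand the white-lidded jar upright in the middle of the cork mat that lies between the molcajete and the canister, and the red-lidded jar upright in the middle of the cork mat on the molcajete's other side (the side away from the canister). Put the copper tin on top of the white-lidded jar, centred on its lid, and rest the stone pestle in the molcajete's bowl. Leave the molcajete, the canister, the scoop, the bottle and the white bowl where they stand, and do not tip over a jar.

Things in the scene. Friction and masses are not known exactly. Their poses are not given: they have to be found in the camera images.
- white_jar_center (a point): Square jar of green glass with a round flat white screw lid: body 56 x 56 mm and 70 mm high, neck, then lid 52 mm across; 90 mm high over all, about 0.28 kg. It starts upright on the steel shelf, near the robot. The point is its centre, 45 mm above its underside; z is up along the jar, x and y are square to the glass faces.
- red_jar_center (a point): Square jar of green glass with a round flat red screw lid: body 56 x 56 mm and 70 mm high, neck, then lid 52 mm across; 90 mm high over all, about 0.28 kg. It starts upright on the steel shelf, near the robot. The point is its centre, 45 mm above its underside; z is up along the jar, x and y are square to the glass faces.
- tin_center (a point): Round flat copper-coloured tin, 50 mm across its lid (48 mm below it) and 38 mm high, about 0.12 kg; it starts upright on the shelf near the robot. The point is its centre, 19 mm above its underside; z is up along the tin.
- tejolote_center (a point): The tejolote: a grey lava stone pestle, 100 mm high, standing on its broad end; round, 54 mm across near the bottom, 52 mm at 30 mm up, narrowing to 42 mm at 60 mm up and 40 mm at 92 mm up, about 0.42 kg. It starts upright on the shelf near the robot. The point is its centre, 50 mm above its underside; z is up along the pestle towards the narrow end.
- molcajete: The molcajete: a heavy (3 kg) dark basalt bowl on three stubby legs, 140 mm across the rim and 90 mm high. The rim is 12 mm thick; inside it narrows downwards to a flat floor about 76 mm across, 46 mm above the shelf. It stands either on the left or on the right half of the shelf, the canister on the other half. Origin at the centre of its underside, on the shelf; z is up.
- canister: A dented round aluminium canister with a closed hinged lid and wire latch, 108 mm across and 104 mm high, heavy (1.6 kg). Origin at the centre of its underside, on the shelf; z is up.
- mat_left: Square cork mat, 85 x 85 mm and 4 mm thick, fixed to the shelf, one of three alike: the left one (largest y, the robot's left). Origin at the centre of its underside (mat top 4 mm above it); x and y are square to its edges.
- mat_middle: Square cork mat, 85 x 85 mm and 4 mm thick, fixed to the shelf, one of three alike: the middle one, between the molcajete and the canister. Origin at the centre of its underside (mat top 4 mm above it); x and y are square to its edges.
- mat_right: Square cork mat, 85 x 85 mm and 4 mm thick, fixed to the shelf, one of three alike: the right one (smallest y, the robot's right). Origin at the centre of its underside (mat top 4 mm above it); x and y are square to its edges.
Things that resemble listed ones, but are neither listed nor needed, are in the scene too. What is shaped like the part that bears tejolote_center but purple is not meant.

How it is judged:
By the outcome, as a careful person would: the job done as asked, in the order asked, and still so for the second after the job is handed in, with the robot touching nothing.
It also fails if it takes over 104 s, if anything falls off the work surface, if the arm or the gripper's body presses on something with over 40 N, if the wrist force passes 120 N, or if a joint passes its speed limit or range.

## Working session

There is one attempt and no reset: what is moved stays moved. The work goes in short steps, Python scripts to look and compute and a tool call to move; the robot and the scene stay as the last step left them, time stands still between calls to the robot, and variables do not carry over. Pictures are saved under pics/ and viewed, about 12 in all and at most 16, crops included, and the job is handed in when it is done.

Besides the shell and the picture viewer there is one more tool, called after ">>>" as name(argument=value, ...) on one line, values as JSON. carry_out: Moves the arm, as the interface text tells. Shift numbers are shares of 0.5 m and turn numbers shares of 1.5 rad, none past 1 either way. Its arguments: {"type":"object","properties":{"offset":{"type":"array","items":{"type":"array","items":{"type":"number","minimum":-1,"maximum":1}}},"turn":{"type":"array","items":{"type":"array","items":{"type":"number","minimum":-1,"maximum":1}}},"hand":{"type":"number"},"force":{"type":"number"}},"required":["offset","turn"]}

```bash
mkdir -p pics
cat > h.py <<'E'
import numpy as np, cv2, sys
from bench import r, imaging, look_for, outline_of
from scipy.spatial.transform import Rotation as Ro
def grab(c,name=None):
    f=imaging.grab_frame(c)
    if name: cv2.imwrite(f'pics/{name}.png',f['pixels'][:,:,::-1])
    return f
def w(f,p): return np.array(f['R']).T@(np.array(p)-np.array(f['t']))
def proj(f,X):
    p=np.array(f['R'])@np.array(X)+np.array(f['t'])
    return [f['cx']+f['fx']*p[0]/p[2], f['cy']+f['fy']*p[1]/p[2]]
E
python3 - <<'E'
from h import *
N=['white_jar_center','red_jar_center','tin_center','tejolote_center','molcajete','canister','mat_left','mat_middle']
im=[]
for c in ['side','top']:
    f=grab(c,c+'0'); print(c,'cam at',w(f,[0,0,0]).round(3))
    for n in N:
        for d in look_for(n,c)[:4]:
            p=d['xyz']; print(n,round(d['score'],2),w(f,p).round(3),[round(f['cx']+f['fx']*p[0]/p[2]),round(f['cy']+f['fy']*p[1]/p[2])])
    im.append(f['pixels'])
o=r.get_obs();print(o['clock'],o['tcp_pos'],o['orientation'],r.nose_length)
E
```

```text
side cam at [ 0.181 -0.622  0.804]
white_jar_center 0.94 [ 0.453 -0.106  0.068] [255, 240]
red_jar_center 0.63 [0.448 0.075 0.063] [218, 188]
tin_center 0.98 [ 0.43  -0.24   0.039] [276, 301]
tejolote_center 0.89 [0.435 0.204 0.053] [193, 161]
tejolote_center 0.8 [0.352 0.136 0.058] [171, 187]
molcajete 0.96 [0.62 0.19 0.07] [259, 138]
canister 0.79 [ 0.575 -0.207  0.093] [331, 245]
mat_left 0.82 [ 0.53   0.362 -0.   ] [205, 133]
mat_left 0.73 [ 0.429 -0.244  0.038] [276, 303]
mat_middle 0.93 [ 0.571 -0.017  0.004] [281, 213]
top cam at [0.397 0.018 0.987]
white_jar_center 0.87 [ 0.457 -0.083  0.087] [289, 199]
red_jar_center 0.89 [0.453 0.087 0.087] [214, 200]
red_jar_center 0.69 [ 0.585 -0.179  0.097] [331, 143]
tin_center 0.84 [ 0.429 -0.23   0.035] [348, 212]
tejolote_center 0.8 [0.441 0.207 0.092] [161, 205]
tejolote_center 0.71 [0.366 0.144 0.095] [188, 239]
molcajete 0.69 [0.624 0.187 0.058] [174, 129]
canister 0.91 [ 0.588 -0.178  0.099] [331, 142]
mat_left 0.71 [0.532 0.37  0.003] [103, 170]
mat_middle 0.62 [ 0.576 -0.005  0.009] [254, 153]
0.9 [0.25338779 0.62565597 0.24531507] [-6.00801467e-01 -3.08358933e+00 -4.78334425e-05] 0.014
```

Run:
```python
import cv2
t=cv2.imread('pics/top0.png')
cv2.imwrite('pics/t1.png',cv2.resize(t[80:290,70:420],(800,480),interpolation=cv2.INTER_CUBIC))
s=cv2.imread('pics/side0.png')
cv2.imwrite('pics/s1.png',cv2.resize(s[60:345,130:450],(674,600),interpolation=cv2.INTER_CUBIC))
```

```text
(no output)
```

View pics/t1.png

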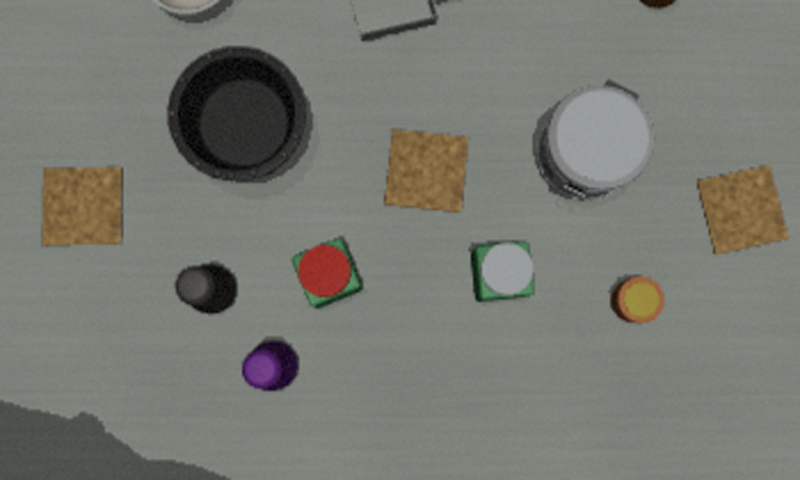

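View pics/s1.png

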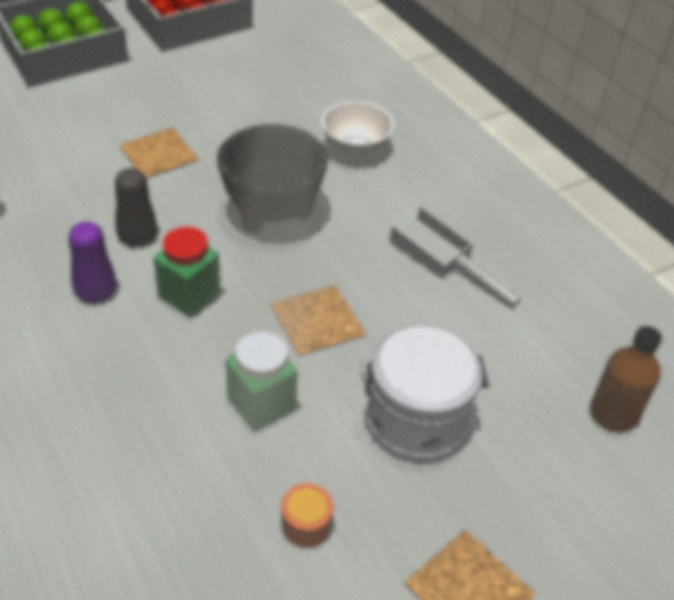

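The molcajete is on the left and the canister on the right, so white goes to the middle mat and red to the left mat. There are two candidate pestles: grey at top px (161,205) and purple at (188,239). Grey stone fits the description and purple is excluded; the enlarged top crop confirms this. Next I'll measure precisely.

```bash
cat > meas.py <<'E'
from h import *
from scipy.optimize import minimize
def ray(f,u,v,z):
    R=np.array(f['R']);c=-R.T@np.array(f['t']);d=R.T@np.array([(u-f['cx'])/f['fx'],(v-f['cy'])/f['fy'],1]);return c+d*(z-c[2])/d[2]
def tri(fs,uvs):
    A=[];b=[]
    for f,(u,v) in zip(fs,uvs):
        R=np.array(f['R']);c=-R.T@np.array(f['t']);d=R.T@np.array([(u-f['cx'])/f['fx'],(v-f['cy'])/f['fy'],1]);d/=np.linalg.norm(d)
        P=np.eye(3)-np.outer(d,d);A.append(P);b.append(P@c)
    return np.linalg.lstsq(np.vstack(A),np.hstack(b),rcond=None)[0]
def box(x,y,th,s,z0,z1):
    c,sn=np.cos(th),np.sin(th)
    return [[x+c*a-sn*b,y+sn*a+c*b,z] for z in(z0,z1) for a in(-s/2,s/2) for b in(-s/2,s/2)]
def frus(x,y,prof): # list (z,r)
    return [[x+q*np.cos(t),y+q*np.sin(t),z] for z,q in prof for t in np.linspace(0,2*np.pi,40)]
def fill(f,sets,S=4):
    m=np.zeros((384*S//1,512*S),np.uint8)
    for X in sets:
        p=np.array([proj(f,x) for x in X]); h=cv2.convexHull(((p+.5)*S).astype(np.float32)).astype(np.int32)
        cv2.fillConvexPoly(m,h,255)
    return cv2.resize(m,(512,384),interpolation=cv2.INTER_AREA)/255.
def fit(fs,masks,model,x0,step):
    def cost(p): return sum(np.abs(fill(f,model(p))-m).sum()/m.sum() for f,m in zip(fs,masks))
    s=np.vstack([x0]+[np.array(x0)+np.eye(len(x0))[i]*step[i] for i in range(len(x0))])
    o=minimize(cost,x0,method='Nelder-Mead',options=dict(initial_simplex=s,xatol=2e-4,fatol=1e-4,maxiter=150));return o.x.round(4),round(o.fun/len(fs),3)
E
cat > m1.py <<'E'
from meas import *
f={c:grab(c) for c in('top','side')}; T,S=f['top'],f['side']
jar=lambda p:[box(p[0],p[1],p[2],.056,0,.07),frus(p[0],p[1],[(.07,.026),(.09,.026)])]
mat=lambda p:[box(p[0],p[1],p[2],.085,0,.004)]
tin=lambda p:[frus(p[0],p[1],[(0,.024),(.03,.025),(.038,.025)])]
pes=lambda p:[frus(p[0],p[1],[(0,.026),(.01,.027),(.03,.026),(.06,.021),(.092,.02),(.1,.014)])]
mol=lambda p:[frus(p[0],p[1],[(.09,.07),(.05,.062)])]
can=lambda p:[frus(p[0],p[1],[(0,.054),(.104,.054)])]
J=[('white_jar_center',jar,[.455,-.09,.05],None),('red_jar_center',jar,[.45,.083,.4],None),('tin_center',tin,[.43,-.235],None),
('tejolote_center',pes,[.438,.206],None),('molcajete',mol,[.622,.188],None),('mat_left',mat,[.532,.368,0.],None),('mat_middle',mat,[.574,-.01,.05],None)]
for n,mo,x0,_ in J:
    got=[]
    for c in('top','side'):
        best=None
        ref=fill(f[c],mo(x0))
        for d in outline_of(n,c):
            m=d['region'].astype(float); i=np.minimum(ref,m).sum()/np.maximum(ref,m).sum()
            if best is None or i>best[0]: best=(i,m)
        if best is not None and best[0]>.3: got.append((f[c],best[1],c,round(best[0],2)))
    st=[.01,.01,.2][:len(x0)]
    for k in [got]+[[g] for g in got]:
        print(n,[g[2:] for g in k],*fit([g[0] for g in k],[g[1] for g in k],mo,x0,st))
def cent(img,fn):
    m=fn(img.astype(int)).astype(np.uint8);k,l,s,c=cv2.connectedComponentsWithStats(m);return m,l,s,c
# lid triangulation by colour near expected spot
for n,X,fn in [('redlid',[.453,.083,.09],lambda i:(i[...,0]>110)&(i[...,1]<70)&(i[...,2]<70)),('whitelid',[.457,-.09,.09],lambda i:(i.min(2)>165)),
   ('tin',[.43,-.235,.038],lambda i:(i[...,0]>170)&(i[...,1]>110)&(i[...,2]<110))]:
    uv=[]
    for c in('top','side'):
        _,l,s,ce=cent(f[c]['pixels'],fn);u,v=proj(f[c],X)
        j=1+np.argmin(np.hypot(ce[1:,0]-u,ce[1:,1]-v)+1e3*(s[1:,4]<40));uv.append(ce[j])
        print(n,c,ce[j].round(1),s[j,4])
    print(n,'tri',tri([T,S],uv).round(4))
E
python3 m1.py
```

```text
white_jar_center [('top', np.float64(0.76)), ('side', np.float64(0.88))] [ 0.4608 -0.0881  0.0974] 0.079
white_jar_center [('top', np.float64(0.76))] [ 0.4614 -0.088   0.1424] 0.07
white_jar_center [('side', np.float64(0.88))] [ 0.4586 -0.0892 -0.0271] 0.067
red_jar_center [('top', np.float64(0.58)), ('side', np.float64(0.8))] [0.4577 0.0931 0.3923] 0.095
red_jar_center [('top', np.float64(0.58))] [0.4582 0.0932 0.3923] 0.051
red_jar_center [('side', np.float64(0.8))] [0.456  0.0917 0.3991] 0.13
tin_center [('top', np.float64(0.82)), ('side', np.float64(0.87))] [ 0.4329 -0.2358] 0.094
tin_center [('top', np.float64(0.82))] [ 0.4336 -0.2357] 0.049
tin_center [('side', np.float64(0.87))] [ 0.4308 -0.2376] 0.077
tejolote_center [('top', np.float64(0.53)), ('side', np.float64(0.77))] [0.4426 0.2209] 0.09
tejolote_center [('top', np.float64(0.53))] [0.4438 0.2203] 0.081
tejolote_center [('side', np.float64(0.77))] [0.4421 0.2219] 0.076
molcajete [('side', np.float64(0.77))] [0.6119 0.1784] 0.11
molcajete [('side', np.float64(0.77))] [0.6119 0.1784] 0.11
mat_left [('top', np.float64(0.9)),
[... 197 characters left out ...]
dle [('top', np.float64(0.87)), ('side', np.float64(0.88))] [ 0.5734 -0.0103 -0.1127] 0.061
mat_middle [('top', np.float64(0.87))] [ 0.5749 -0.0095 -0.1019] 0.063
mat_middle [('side', np.float64(0.88))] [ 0.5722 -0.0105 -0.0903] 0.052
redlid top [211.4 198.1] 395
redlid side [217.5 175.8] 236
redlid tri [0.458  0.0943 0.083 ]Traceback (most recent call last):
  File "m1.py", line 31, in <module>
    j=1+np.argmin(np.hypot(ce[1:,0]-u,ce[1:,1]-v)+1e3*(s[1:,4]<40));uv.append(ce[j])
        ~~~~~~~~~^^^^^^^^^^^^^^^^^^^^^^^^^^^^^^^^^^^^^^^^^^^^^^^^^^
    return _wrapfunc(a, 'argmin', axis=axis, out=out, **kwds)
    return bound(*args, **kwds)
ValueError: attempt to get argmin of an empty sequence
```

```bash
cat > go.py <<'E'
from h import *
def go(*targets):
    o=r.get_obs();R=Ro.from_rotvec(o['orientation']);p=np.array(o['tcp_pos'])
    y=R.apply([0,1,0]);print('t',o['clock'],'tcp',p.round(4),'yaw',round(np.arctan2(y[1],y[0]),4),'tilt',R.apply([0,0,1]).round(4)[:2],'F',np.round(o['contact_force'],1),'w',round(o['grip_width'],4))
    for x,yy,z,ps in targets:
        best=None
        for k in(ps,ps+np.pi):
            Rt=Ro.from_matrix(np.array([[np.sin(k),np.cos(k),0],[-np.cos(k),np.sin(k),0],[0,0,-1]]))
            t=(R.inv()*Rt).as_rotvec()
            if best is None or np.linalg.norm(t)<np.linalg.norm(best): best=t
        off=R.inv().apply(np.array([x,yy,z])-p)
        print('off',(off/.5).round(4).tolist(),'turn',(best/1.5).round(4).tolist(),'rows',round(max(np.linalg.norm(off)/.05,np.linalg.norm(best)/.15),1))
if __name__=='__main__': go(*[list(map(float,a.split(','))) for a in sys.argv[1:]])
E
python3 go.py 0.5,0.3,0.2,.6 0.46,-0.0885,0.16,0.1
python3 - <<'E'
from meas import *
f=grab('top');print('mol',ray(f,70+240/2.286,80+114/2.286,.09).round(4),'molfloor',ray(f,70+243/2.286,80+123/2.286,.046).round(4))
E
```

```text
t 1.7 tcp [0.2533 0.6257 0.2453] yaw 1.1861 tilt [-0.  0.] F [ 0.3 -0.5  0.4] w 0.0855
mol [0.6148 0.1793 0.09  ] molfloor [0.6158 0.1838 0.046 ]Traceback (most recent call last):
  File "go.py", line 13, in <module>
    if __name__=='__main__': go(*[list(map(float,a.split(','))) for a in sys.argv[1:]])
                             ~~^^^^^^^^^^^^^^^^^^^^^^^^^^^^^^^^^^^^^^^^^^^^^^^^^^^^^^^^
  File "go.py", line 8, in go
    Rt=Ro.from_matrix(np.array([[np.sin(k),np.cos(k),0],[-np.cos(k),np.sin(k),0],[0,0,-1]]))
  File "scipy/spatial/transform/_rotation.pyx", line 1143, in scipy.spatial.transform._rotation.Rotation.from_matrix
ValueError: Non-positive determinant (left-handed or null coordinate frame) in rotation matrix 0: [[ 0.56464247  0.82533561  0.        ]
 [-0.82533561  0.56464247  0.        ]
 [ 0.          0.         -1.        ]].
```

```bash
sed -i 's/\[\[np.sin(k),np.cos(k),0\],\[-np.cos(k),np.sin(k),0\]/[[-np.sin(k),np.cos(k),0],[np.cos(k),np.sin(k),0]/' go.py
python3 go.py 0.5,0.3,0.2,.6 0.46,-0.0885,0.16,0.1
```

```text
t 1.75 tcp [0.2534 0.6256 0.2453] yaw 1.1859 tilt [0. 0.] F [-0.1 -0.7  0.4] w 0.0855
off [-0.7017, -0.4185, 0.0906] turn [0.0, 0.0, 0.3906] rows 8.2
off [-0.9192, -1.1687, 0.1706] turn [0.0, 0.0, 0.724] rows 15.0
```

>>> carry_out(offset=[[-0.7, -0.42, 0.09], [-0.7, -0.42, 0.09], [-0.7, -0.42, 0.09], [-0.7, -0.42, 0.09], [-0.7, -0.42, 0.09], [-0.7, -0.42, 0.09], [-0.7, -0.42, 0.09], [-0.7, -0.42, 0.09]], turn=[[0, 0, 0.39], [0, 0, 0.39], [0, 0, 0.39], [0, 0, 0.39], [0, 0, 0.39], [0, 0, 0.39], [0, 0, 0.39], [0, 0, 0.39]], hand=0, force=40)

```text
clock: 2.55
tcp_pos: [0.4936, 0.3065, 0.2016]
orientation: [1.464, 2.779, 0.001]
contact_force: [1.1, 0.8, -0.5]
grip_width: 0.0854
```

```bash
python3 go.py 0.46,-0.0885,0.16,0.1
```

```text
t 2.55 tcp [0.4936 0.3065 0.2016] yaw 0.6012 tilt [0.0006 0.0006] F [ 1.1  0.8 -0.5] w 0.0854
off [-0.6134, -0.5023, 0.0827] turn [0.0005, -0.0003, 0.3341] rows 8.0
```

>>> carry_out(offset=[[-0.61, -0.5, 0.08], [-0.61, -0.5, 0.08], [-0.61, -0.5, 0.08], [-0.61, -0.5, 0.08], [-0.61, -0.5, 0.08], [-0.61, -0.5, 0.08], [-0.61, -0.5, 0.08], [-0.61, -0.5, 0.08]], turn=[[0, 0, 0.334], [0, 0, 0.334], [0, 0, 0.334], [0, 0, 0.334], [0, 0, 0.334], [0, 0, 0.334], [0, 0, 0.334], [0, 0, 0.334]])

```text
clock: 3.35
tcp_pos: [0.4586, -0.0869, 0.1617]
orientation: [2.107, 2.329, 0.001]
contact_force: [0.9, 0.3, 0.2]
grip_width: 0.0855
```

```bash
python3 - <<'E'
from h import *
f=grab('wrist','w1')
E
python3 go.py 0.46,-0.0885,0.16,0.1 0.46,-0.0885,0.045,0.1
```

```text
t 3.4 tcp [ 0.4568 -0.0949  0.1615] yaw 0.0905 tilt [ 0.0005 -0.0035] F [-0.9 -6.6  0. ] w 0.0851
off [0.0123, 0.0076, 0.0029] turn [0.0001, 0.0023, -0.0063] rows 0.1
off [0.0131, 0.0075, 0.2329] turn [0.0001, 0.0023, -0.0063] rows 2.3
```

View pics/w1.png

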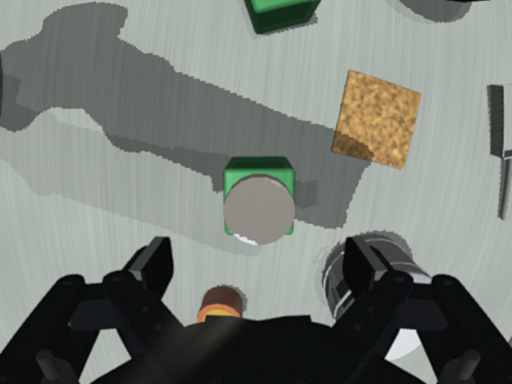

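The wrist view shows the white-lidded jar at px (259,208), square to the jaws and centred between the fingers at (160,265) and (360,265). The mat is at (375,120). I'll descend and grip.

>>> carry_out(offset=[[0.009, 0.006, 0.003], [0.009, 0.006, 0.003], [0.009, 0.006, 0.1], [0.009, 0.006, 0.18], [0.009, 0.006, 0.233], [0.009, 0.006, 0.233], [0.009, 0.006, 0.233], [0.009, 0.006, 0.233]], turn=[[0, 0, 0], [0, 0, 0], [0, 0, 0], [0, 0, 0], [0, 0, 0], [0, 0, 0], [0, 0, 0], [0, 0, 0]])

```text
clock: 4.2
tcp_pos: [0.4627, -0.0796, 0.0464]
orientation: [2.105, 2.33, 0.003]
contact_force: [-1.5, -0.8, -0.5]
grip_width: 0.0854
```

```bash
python3 go.py 0.46,-0.0885,0.045,0.1
```

```text
t 4.2 tcp [ 0.4627 -0.0796  0.0464] yaw 0.1011 tilt [0.0026 0.0002] F [-1.5 -0.8 -0.5] w 0.0854
off [-0.0172, -0.0072, 0.0027] turn [0.0017, 0.0, 0.0007] rows 0.2
```

>>> carry_out(offset=[[-0.017, -0.007, 0.002], [-0.017, -0.007, 0.002], [-0.017, -0.007, 0.002]], turn=[[0, 0, 0], [0, 0, 0], [0, 0, 0]])

```text
clock: 4.5
tcp_pos: [0.459, -0.0893, 0.0446]
orientation: [2.108, 2.328, 0.001]
contact_force: [0.5, 0.5, 0.2]
grip_width: 0.0851
```

>>> carry_out(offset=[[0, 0, 0], [0, 0, 0], [0, 0, 0], [0, 0, 0], [0, 0, 0], [0, 0, 0], [0, 0, 0]], turn=[[0, 0, 0], [0, 0, 0], [0, 0, 0], [0, 0, 0], [0, 0, 0], [0, 0, 0], [0, 0, 0]], hand=1, force=40)

```text
clock: 5.2
tcp_pos: [0.4591, -0.0887, 0.0443]
orientation: [2.107, 2.33, 0.001]
contact_force: [-0.2, -0.4, 5.2]
grip_width: 0.0556
```

```bash
python3 go.py  0.46,-0.0885,0.125,0.1 0.5735,-0.0103,0.125,-0.105
```

```text
t 5.2 tcp [ 0.4591 -0.0887  0.0443] yaw 0.1002 tilt [0.0004 0.0002] F [-0.2 -0.4  5.2] w 0.0556
off [0.0003, 0.002, -0.1615] turn [0.0003, -0.0001, 0.0001] rows 1.6
off [0.1333, 0.2435, -0.1613] turn [0.0003, -0.0002, 0.1368] rows 3.2
```

>>> carry_out(offset=[[0, 0, -0.06], [0, 0, -0.12], [0.04, 0.08, -0.12], [0.09, 0.16, -0.12], [0.133, 0.243, -0.12], [0.133, 0.243, -0.12], [0.133, 0.243, -0.12], [0.133, 0.243, -0.12]], turn=[[0, 0, 0], [0, 0, 0], [0, 0, 0.05], [0, 0, 0.1], [0, 0, 0.137], [0, 0, 0.137], [0, 0, 0.137], [0, 0, 0.137]])

```text
clock: 6.0
tcp_pos: [0.5715, -0.0115, 0.1033]
orientation: [-2.335, -2.1, 0.003]
contact_force: [0.4, -0.4, -2.6]
grip_width: 0.0556
```

>>> carry_out(offset=[[0, 0, 0], [0, 0, 0], [0, 0, 0], [0, 0, 0]], turn=[[0, 0, 0], [0, 0, 0], [0, 0, 0], [0, 0, 0]])

```text
clock: 6.4
tcp_pos: [0.5728, -0.0108, 0.1041]
orientation: [-2.336, -2.101, -0.0]
contact_force: [0.3, 0.9, -2.3]
grip_width: 0.0555
```

```bash
python3 - <<'E'
from meas import *
f=[grab('top','t2'),grab('side','s2')]
jar=lambda p:[box(p[0],p[1],p[2],.056,p[3],p[3]+.07),frus(p[0],p[1],[(p[3]+.07,.026),(p[3]+.09,.026)])]
im=[]
for g in f:
    b=g['pixels'][:,:,::-1].copy()
    u,v=map(int,proj(g,[.5735,-.0103,.03]));im.append(cv2.resize(b[v-60:v+60,u-60:u+60],(400,400),interpolation=cv2.INTER_CUBIC))
cv2.imwrite('pics/c2.png',np.hstack(im))
E
python3 go.py 0.5735,-0.0103,0.0495,-0.105
```

```text
t 6.5 tcp [ 0.573  -0.0107  0.1041] yaw -0.1057 tilt [0.0001 0.0001] F [ 0.2  0.2 -2.5] w 0.0555
off [0.0009, 0.001, 0.1091] turn [0.0001, -0.0001, -0.0005] rows 1.1
```

View pics/c2.png

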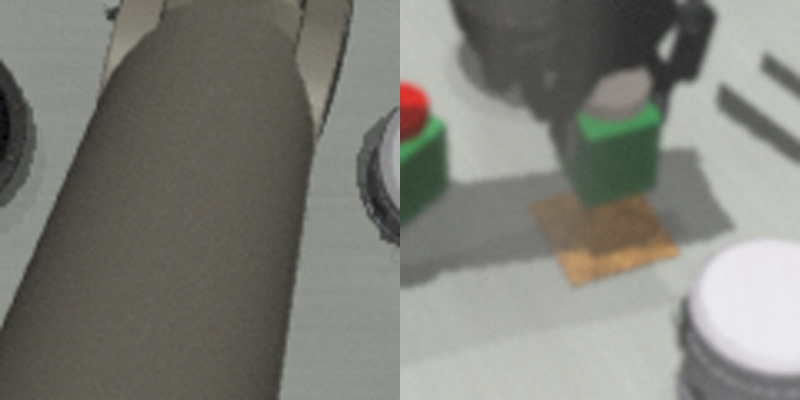

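The jar hangs level over the mat (side view: jar at (620,150), mat at (605,235)). I'll lower it now.

>>> carry_out(offset=[[0.001, 0.001, 0.05], [0.001, 0.001, 0.09], [0.001, 0.001, 0.105], [0.001, 0.001, 0.111], [0.001, 0.001, 0.111], [0.001, 0.001, 0.111], [0.001, 0.001, 0.111]], turn=[[0, 0, 0], [0, 0, 0], [0, 0, 0], [0, 0, 0], [0, 0, 0], [0, 0, 0], [0, 0, 0]])

```text
clock: 7.2
tcp_pos: [0.5741, -0.0102, 0.049]
orientation: [2.335, 2.101, 0.002]
contact_force: [0.1, -0.4, -2.7]
grip_width: 0.0553
```

>>> carry_out(offset=[[0, 0, 0], [0, 0, 0], [0, 0, 0], [0, 0, 0], [0, 0, 0], [0, 0, 0], [0, 0, 0]], turn=[[0, 0, 0], [0, 0, 0], [0, 0, 0], [0, 0, 0], [0, 0, 0], [0, 0, 0], [0, 0, 0]], hand=0)

```text
clock: 7.9
tcp_pos: [0.5736, -0.0101, 0.0484]
orientation: [-2.336, -2.101, 0.0]
contact_force: [-0.3, 0.7, -0.5]
grip_width: 0.0852
```

```bash
python3 go.py 0.573,-0.0107,0.16,-0.105 0.4575,.093,0.16,0.395
```

```text
t 7.9 tcp [ 0.5736 -0.0101  0.0484] yaw -0.1055 tilt [-0.  0.] F [-0.3  0.7 -0.5] w 0.0852
off [-0.0012, -0.001, -0.2231] turn [-0.0, -0.0, -0.0004] rows 2.2
off [0.1807, -0.2526, -0.2231] turn [-0.0, -0.0, -0.3337] rows 3.8
```

>>> carry_out(offset=[[0, 0, -0.08], [0, 0, -0.16], [0, 0, -0.223], [0.09, -0.12, -0.223], [0.18, -0.253, -0.223], [0.18, -0.253, -0.223], [0.18, -0.253, -0.223], [0.18, -0.253, -0.223]], turn=[[0, 0, 0], [0, 0, 0], [0, 0, 0], [0, 0, -0.1], [0, 0, -0.2], [0, 0, -0.3], [0, 0, -0.334], [0, 0, -0.334]])

```text
clock: 8.7
tcp_pos: [0.4561, 0.094, 0.1601]
orientation: [-1.737, -2.617, -0.001]
contact_force: [0.6, -0.6, -0.2]
grip_width: 0.0856
```

>>> carry_out(offset=[[0, 0, 0], [0, 0, 0], [0, 0, 0], [0, 0, 0]], turn=[[0, 0, 0], [0, 0, 0], [0, 0, 0], [0, 0, 0]])

```text
clock: 9.1
tcp_pos: [0.4577, 0.092, 0.1598]
orientation: [1.744, 2.613, -0.001]
contact_force: [-0.5, 0.3, 0.2]
grip_width: 0.0854
```

```bash
python3 - <<'E'
from h import *
f=grab('wrist','w2')
# predicted red lid and white lid in fisheye
im=f['pixels'][:,:,::-1].copy()
def fp(X):
    p=np.array(f['R'])@X+np.array(f['t']);th=np.arctan2(np.hypot(p[0],p[1]),p[2]);s=th/np.hypot(p[0],p[1]);return int(round(f['cx']+f['fx']*s*p[0])),int(round(f['cy']+f['fy']*s*p[1]))
def circ(x,y,z,R,col): cv2.polylines(im,[np.array([fp([x+R*np.cos(t),y+R*np.sin(t),z]) for t in np.linspace(0,6.28,60)],np.int32)],True,col,1)
circ(.4575,.093,.09,.026,(255,255,0));circ(.5735,-.0103,.094,.026,(255,0,255))
a=-.105;c,s=np.cos(a),np.sin(a)
cv2.polylines(im,[np.array([fp([.5735+c*u-s*v,-.0103+s*u+c*v,.004]) for u,v in((-.0425,-.0425),(.0425,-.0425),(.0425,.0425),(-.0425,.0425))],np.int32)],True,(255,0,255),1)
cv2.imwrite('pics/w2o.png',cv2.resize(im,(800,600),interpolation=cv2.INTER_CUBIC))
E
python3 go.py 0.4575,.093,0.16,0.395 0.4575,.093,0.0445,0.395
```

```text
t 9.15 tcp [0.4576 0.0922 0.1598] yaw 0.3941 tilt [-0.     -0.0004] F [-0.   0.3  0.6] w 0.0853
off [0.0017, 0.0004, -0.0003] turn [-0.0001, 0.0002, -0.0006] rows 0.0
off [0.0017, 0.0005, 0.2307] turn [-0.0001, 0.0002, -0.0006] rows 2.3
```

View pics/w2o.png

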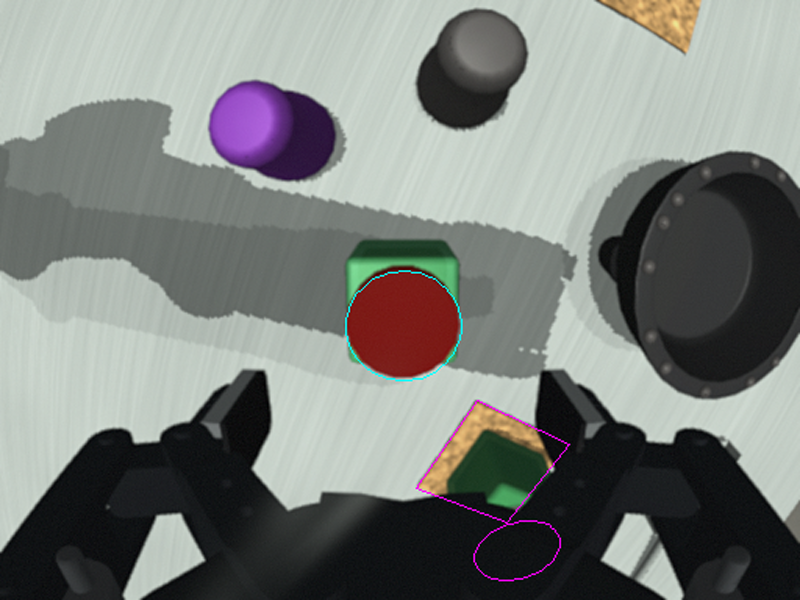

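The overlay matches: red lid at (403,325) within about 2 px, and the middle-mat outline coincides, with the white jar standing on it. The red jar is square to the jaws, so I'll grasp it.

>>> carry_out(offset=[[0.001, 0, 0.1], [0.001, 0, 0.17], [0.001, 0, 0.22], [0.001, 0, 0.231], [0.001, 0, 0.231], [0.001, 0, 0.231], [0.001, 0, 0.231]], turn=[[0, 0, 0], [0, 0, 0], [0, 0, 0], [0, 0, 0], [0, 0, 0], [0, 0, 0], [0, 0, 0]])

```text
clock: 9.85
tcp_pos: [0.4581, 0.0934, 0.0457]
orientation: [1.741, 2.613, 0.003]
contact_force: [-0.8, -0.2, 0.7]
grip_width: 0.0856
```

>>> carry_out(offset=[[0, 0, 0], [0, 0, 0], [0, 0, 0], [0, 0, 0], [0, 0, 0], [0, 0, 0], [0, 0, 0]], turn=[[0, 0, 0], [0, 0, 0], [0, 0, 0], [0, 0, 0], [0, 0, 0], [0, 0, 0], [0, 0, 0]], hand=1)

```text
clock: 10.55
tcp_pos: [0.4574, 0.0934, 0.0452]
orientation: [1.741, 2.614, 0.002]
contact_force: [-2.7, -0.5, 8.4]
grip_width: 0.0555
```

```bash
python3 go.py 0.4575,.093,0.2,0.395 0.533,0.365,0.2,0.03
```

```text
t 10.55 tcp [0.4574 0.0934 0.0452] yaw 0.3956 tilt [0.0008 0.0008] F [-2.7 -0.5  8.4] w 0.0555
off [-0.0007, 0.0002, -0.3096] turn [0.0007, -0.0003, 0.0004] rows 3.1
off [0.4431, 0.3492, -0.309] turn [0.0006, -0.0004, 0.2437] rows 6.4
```

>>> carry_out(offset=[[0, 0, -0.1], [0, 0, -0.2], [0, 0, -0.3], [0.07, 0.055, -0.309], [0.14, 0.11, -0.309], [0.21, 0.165, -0.309], [0.28, 0.22, -0.309], [0.35, 0.275, -0.309]], turn=[[0, 0, 0], [0, 0, 0], [0, 0, 0], [0, 0, 0.05], [0, 0, 0.1], [0, 0, 0.15], [0, 0, 0.2], [0, 0, 0.244]])

```text
clock: 11.35
tcp_pos: [0.5161, 0.3092, 0.1987]
orientation: [-2.191, -2.251, 0.001]
contact_force: [0.2, -0.2, -2.4]
grip_width: 0.0553
```

>>> carry_out(offset=[[0, 0, 0], [0, 0, 0], [0, 0, 0], [0, 0, 0]], turn=[[0, 0, 0], [0, 0, 0], [0, 0, 0], [0, 0, 0]])

```text
clock: 11.75
tcp_pos: [0.5164, 0.3059, 0.1989]
orientation: [-2.191, -2.252, 0.001]
contact_force: [-0.5, 0.1, -2.7]
grip_width: 0.0557
```

```bash
cat > wo.py <<'E'
from h import *
def wov(name,circs=(),sqs=()):
    f=grab('wrist');im=f['pixels'][:,:,::-1].copy()
    def fp(X):
        p=np.array(f['R'])@X+np.array(f['t']);th=np.arctan2(np.hypot(p[0],p[1]),p[2]);s=th/np.hypot(p[0],p[1]);return int(round(f['cx']+f['fx']*s*p[0])),int(round(f['cy']+f['fy']*s*p[1]))
    for x,y,z,R in circs: cv2.polylines(im,[np.array([fp([x+R*np.cos(t),y+R*np.sin(t),z]) for t in np.linspace(0,6.28,60)],np.int32)],True,(255,255,0),1)
    for x,y,z,h,a in sqs:
        c,s=np.cos(a),np.sin(a)
        cv2.polylines(im,[np.array([fp([x+c*u-s*v,y+s*u+c*v,z]) for u,v in((-h,-h),(h,-h),(h,h),(-h,h))],np.int32)],True,(255,0,255),1)
    cv2.imwrite(f'pics/{name}.png',cv2.resize(im,(800,600),interpolation=cv2.INTER_CUBIC))
E
python3 -c "
from wo import *
wov('w3',[(.4427,.221,.092,.02),(.614,.179,.09,.07)],[(.533,.365,.004,.0425,.03)])"
python3 go.py 0.533,0.365,0.2,0.03 0.533,0.365,0.1,0.03 0.533,0.365,0.0495,0.03
```

```text
t 11.8 tcp [0.5165 0.3061 0.1991] yaw 0.0276 tilt [-0.0003 -0.0002] F [-0.3 -0.1 -2.8] w 0.0556
off [0.1169, 0.0362, -0.0018] turn [-0.0002, 0.0001, -0.0016] rows 1.2
off [0.1169, 0.0363, 0.1982] turn [-0.0002, 0.0001, -0.0016] rows 2.3
off [0.117, 0.0363, 0.2992] turn [-0.0002, 0.0001, -0.0016] rows 3.2
```

View pics/w3.png

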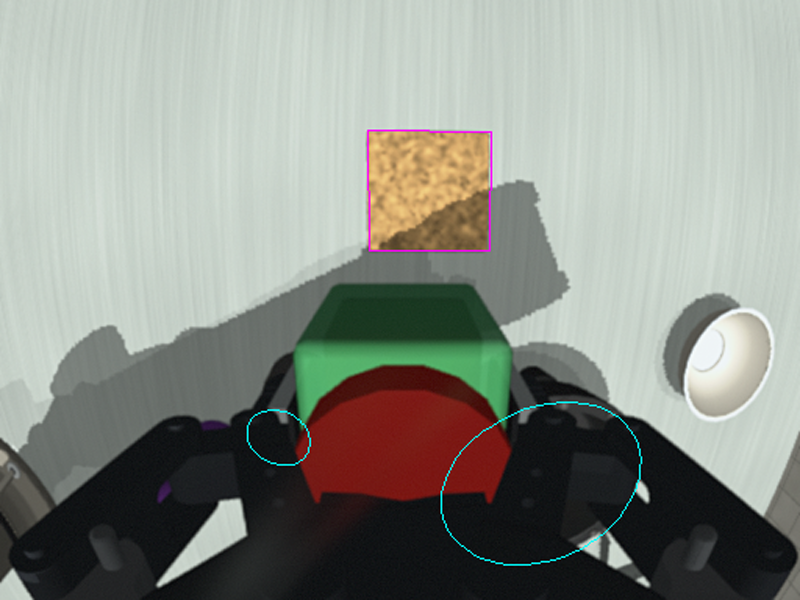

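The mat outline coincides at (430,190) and the red jar is held level. I'll place it.

>>> carry_out(offset=[[0.06, 0.018, 0], [0.117, 0.036, 0], [0.117, 0.036, 0.08], [0.117, 0.036, 0.16], [0.117, 0.036, 0.23], [0.117, 0.036, 0.28], [0.117, 0.036, 0.28], [0.117, 0.036, 0.28]], turn=[[0, 0, 0], [0, 0, 0], [0, 0, 0], [0, 0, 0], [0, 0, 0], [0, 0, 0], [0, 0, 0], [0, 0, 0]])

```text
clock: 12.6
tcp_pos: [0.5333, 0.366, 0.0596]
orientation: [2.189, 2.253, -0.0]
contact_force: [1.0, 0.0, -2.7]
grip_width: 0.0554
```

>>> carry_out(offset=[[0, 0, 0.01], [0, 0, 0.019], [0, 0, 0.02], [0, 0, 0.02], [0, 0, 0.02]], turn=[[0, 0, 0], [0, 0, 0], [0, 0, 0], [0, 0, 0], [0, 0, 0]])

```text
clock: 13.1
tcp_pos: [0.5329, 0.3668, 0.0494]
orientation: [-2.188, -2.254, -0.001]
contact_force: [-0.1, 0.3, -1.0]
grip_width: 0.0554
```

>>> carry_out(offset=[[0, 0, 0], [0, 0, 0], [0, 0, 0], [0, 0, 0], [0, 0, 0], [0, 0, 0], [0, 0, 0]], turn=[[0, 0, 0], [0, 0, 0], [0, 0, 0], [0, 0, 0], [0, 0, 0], [0, 0, 0], [0, 0, 0]], hand=0)

```text
clock: 13.8
tcp_pos: [0.5328, 0.3666, 0.049]
orientation: [2.188, 2.254, 0.0]
contact_force: [-0.0, 0.1, -0.2]
grip_width: 0.0852
```

```bash
python3 go.py 0.533,.365,0.2,0.03 .48,.05,.2,-.2 0.433,-0.236,0.2,-0.5
```

```text
t 13.8 tcp [0.5328 0.3666 0.049 ] yaw 0.0295 tilt [0. 0.] F [-0.   0.1 -0.2] w 0.0852
off [-0.0032, 0.0003, -0.3021] turn [0.0, -0.0, -0.0004] rows 3.0
off [-0.6298, -0.1242, -0.3021] turn [0.0, -0.0, 0.153] rows 7.1
off [-1.1988, -0.235, -0.3021] turn [0.0, -0.0, 0.353] rows 12.6
```

>>> carry_out(offset=[[0, 0, -0.1], [0, 0, -0.2], [0, 0, -0.3], [-0.1, -0.02, -0.3], [-0.2, -0.04, -0.3], [-0.3, -0.06, -0.3], [-0.4, -0.08, -0.3], [-0.5, -0.1, -0.3]], turn=[[0, 0, 0], [0, 0, 0], [0, 0, 0], [0, 0, 0.03], [0, 0, 0.06], [0, 0, 0.09], [0, 0, 0.12], [0, 0, 0.15]])

```text
clock: 14.6
tcp_pos: [0.4904, 0.1182, 0.1991]
orientation: [-2.429, -1.992, -0.001]
contact_force: [1.3, -0.1, -0.0]
grip_width: 0.0853
```

```bash
python3 go.py 0.433,-0.236,0.15,-0.5
```

```text
t 14.6 tcp [0.4904 0.1182 0.1991] yaw -0.1973 tilt [0.0004 0.0005] F [ 1.3 -0.1 -0. ] w 0.0853
off [-0.7173, 0.0263, 0.0979] turn [0.0001, -0.0004, 0.2018] rows 7.2
```

>>> carry_out(offset=[[-0.7, 0.026, 0.098], [-0.7, 0.026, 0.098], [-0.7, 0.026, 0.098], [-0.7, 0.026, 0.098], [-0.7, 0.026, 0.098], [-0.7, 0.026, 0.098], [-0.7, 0.026, 0.098], [-0.7, 0.026, 0.098]], turn=[[0, 0, 0.2], [0, 0, 0.2], [0, 0, 0.2], [0, 0, 0.2], [0, 0, 0.2], [0, 0, 0.2], [0, 0, 0.2], [0, 0, 0.2]])

```text
clock: 15.4
tcp_pos: [0.433, -0.2328, 0.1501]
orientation: [2.705, 1.593, -0.003]
contact_force: [0.4, -0.3, -0.2]
grip_width: 0.0852
```

>>> carry_out(offset=[[0, 0, 0], [0, 0, 0], [0, 0, 0], [0, 0, 0]], turn=[[0, 0, 0], [0, 0, 0], [0, 0, 0], [0, 0, 0]])

```text
clock: 15.8
tcp_pos: [0.4364, -0.2241, 0.15]
orientation: [-2.696, -1.613, -0.001]
contact_force: [0.6, -0.5, -0.3]
grip_width: 0.0854
```

Run:
```python
from wo import *
wov('w4',[(.433,-.236,.038,.025),(.5735,-.0103,.094,.026)],[(.5735,-.0103,.004,.0425,-.105)])
from go import go
go((0.433,-0.236,0.15,-0.5),(0.433,-0.236,0.023,-0.5))
from meas import *
T,S=grab('top','t3'),grab('side','s3')
jar=lambda p:[box(p[0],p[1],p[2],.056,.004,.074),frus(p[0],p[1],[(.074,.026),(.094,.026)])]
for n,x0 in(('white_jar_center',[.5735,-.0103,-.105]),('red_jar_center',[.533,.366,.03])):
    for c,f in(('top',T),('side',S)):
        ref=fill(f,jar(x0));ms=[d['region'].astype(float) for d in outline_of(n,c)]
        ms=[m for m in ms if np.minimum(ref,m).sum()/np.maximum(ref,m).sum()>.4]
        if ms: print(n,c,*fit([f],[ms[0]],jar,x0,[.008,.008,.15]))
```

```text
t 15.85 tcp [ 0.4363 -0.2244  0.15  ] yaw -0.4929 tilt [0.0003 0.0004] F [-0.2 -0.6  0.6] w 0.0855
off [-0.0236, 0.0051, 0.0001] turn [0.0, -0.0003, 0.0047] rows 0.2
off [-0.0238, 0.0051, 0.2541] turn [0.0, -0.0003, 0.0047] rows 2.6
white_jar_center top [ 0.577  -0.0095 -0.0971] 0.086
red_jar_center top [0.5345 0.368  0.0022] 0.068
red_jar_center side [0.5318 0.3666 0.0013] 0.045
```

View pics/w4.png

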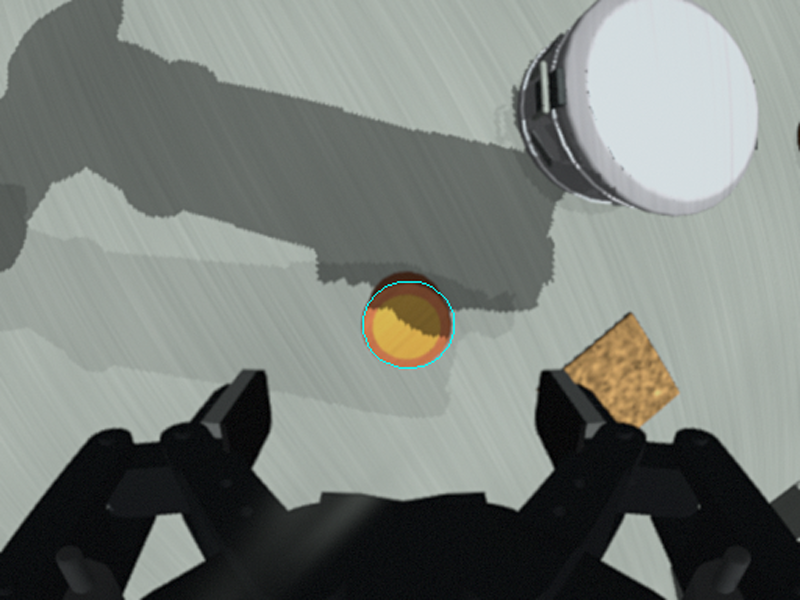

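The tin at (407,322) fits the overlay. I'll descend on it.

>>> carry_out(offset=[[-0.022, 0.005, 0.08], [-0.022, 0.005, 0.16], [-0.022, 0.005, 0.22], [-0.022, 0.005, 0.254], [-0.022, 0.005, 0.254], [-0.022, 0.005, 0.254], [-0.022, 0.005, 0.254]], turn=[[0, 0, 0], [0, 0, 0], [0, 0, 0], [0, 0, 0], [0, 0, 0], [0, 0, 0], [0, 0, 0]])

```text
clock: 16.85
tcp_pos: [0.4335, -0.237, 0.024]
orientation: [2.697, 1.608, 0.002]
contact_force: [0.1, -0.3, 0.0]
grip_width: 0.0856
```

>>> carry_out(offset=[[0, 0, 0], [0, 0, 0], [0, 0, 0], [0, 0, 0], [0, 0, 0], [0, 0, 0], [0, 0, 0]], turn=[[0, 0, 0], [0, 0, 0], [0, 0, 0], [0, 0, 0], [0, 0, 0], [0, 0, 0], [0, 0, 0]], hand=1, force=30)

```text
clock: 17.55
tcp_pos: [0.4331, -0.2365, 0.0237]
orientation: [2.698, 1.609, 0.002]
contact_force: [-1.2, 0.9, 8.4]
grip_width: 0.0489
```

```bash
python3 go.py 0.433,-.236,0.2,-.5 0.56,-0.09,0.2,-0.105
```

```text
t 17.55 tcp [ 0.4331 -0.2365  0.0237] yaw -0.4954 tilt [0.0011 0.0004] F [-1.2  0.9  8.4] w 0.0489
off [0.0011, -0.0005, -0.3525] turn [0.0005, -0.0006, 0.0031] rows 3.5
off [0.3788, 0.0842, -0.3521] turn [0.0006, -0.0004, -0.2603] rows 5.2
```

>>> carry_out(offset=[[0, 0, -0.1], [0, 0, -0.2], [0, 0, -0.3], [0, 0, -0.352], [0.1, 0.02, -0.352], [0.19, 0.04, -0.352], [0.28, 0.06, -0.352], [0.378, 0.084, -0.352]], turn=[[0, 0, 0], [0, 0, 0], [0, 0, 0], [0, 0, -0.05], [0, 0, -0.1], [0, 0, -0.15], [0, 0, -0.2], [0, 0, -0.26]])

```text
clock: 18.35
tcp_pos: [0.5597, -0.0892, 0.1993]
orientation: [-2.333, -2.104, -0.001]
contact_force: [0.6, -0.9, -0.5]
grip_width: 0.0488
```

>>> carry_out(offset=[[0, 0, 0], [0, 0, 0], [0, 0, 0], [0, 0, 0]], turn=[[0, 0, 0], [0, 0, 0], [0, 0, 0], [0, 0, 0]])

```text
clock: 18.75
tcp_pos: [0.5582, -0.0921, 0.199]
orientation: [-2.338, -2.098, 0.001]
contact_force: [-0.2, 0.5, 0.7]
grip_width: 0.049
```

Run:
```python
from wo import *
wov('w5',[(.574,-.0103,.094,.026)],[(.5735,-.0103,.004,.0425,-.105)])
from go import go
go((0.574,-0.0103,0.2,-0.105),(0.574,-0.0103,0.13,-0.105))
```

```text
t 18.8 tcp [ 0.5584 -0.092   0.1991] yaw -0.1082 tilt [-0.0002 -0.0001] F [ 0.1  0.7 -1. ] w 0.049
off [0.1658, 0.0134, -0.0019] turn [-0.0001, 0.0, -0.0021] rows 1.7
off [0.1658, 0.0135, 0.1381] turn [-0.0001, 0.0, -0.0021] rows 2.2
```

View pics/w5.png

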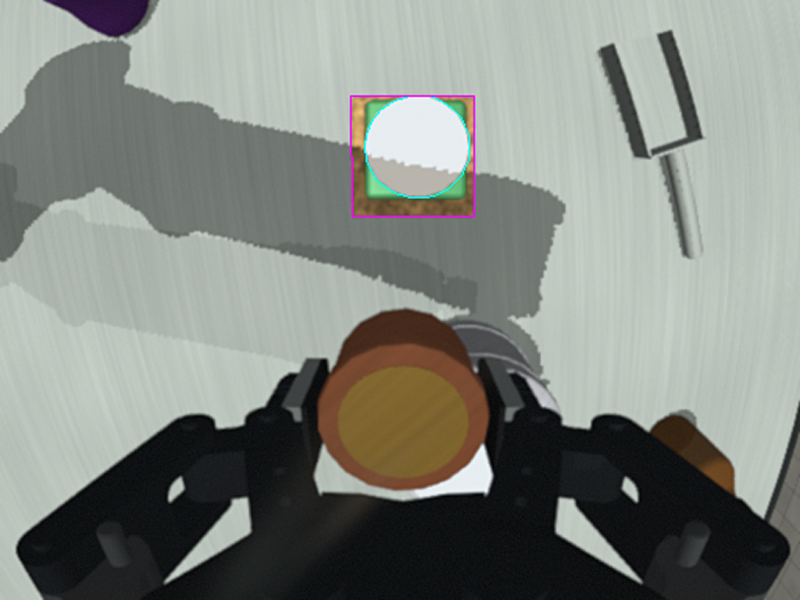

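The white jar's lid at (417,147) coincides with its predicted circle and the jar sits centred on the mat. The tin is held upright. I'll set it on the lid.

>>> carry_out(offset=[[0.06, 0.004, 0], [0.12, 0.009, 0], [0.166, 0.0135, 0], [0.166, 0.0135, 0.05], [0.166, 0.0135, 0.1], [0.166, 0.0135, 0.138], [0.166, 0.0135, 0.138], [0.166, 0.0135, 0.138]], turn=[[0, 0, 0], [0, 0, 0], [0, 0, 0], [0, 0, 0], [0, 0, 0], [0, 0, 0], [0, 0, 0], [0, 0, 0]])

```text
clock: 19.6
tcp_pos: [0.5746, -0.0096, 0.1304]
orientation: [2.337, 2.099, -0.0]
contact_force: [-0.5, -0.6, -0.3]
grip_width: 0.0491
```

>>> carry_out(offset=[[0, 0, 0], [0, 0, 0], [0, 0, 0]], turn=[[0, 0, 0], [0, 0, 0], [0, 0, 0]])

```text
clock: 19.9
tcp_pos: [0.5752, -0.0088, 0.1308]
orientation: [2.335, 2.101, 0.002]
contact_force: [0.2, 1.2, -1.1]
grip_width: 0.0482
```

```bash
python3 go.py 0.574,-0.0103,0.1182,-0.105
```

```text
t 19.9 tcp [ 0.5752 -0.0088  0.1308] yaw -0.1056 tilt [0.0015 0.0004] F [ 0.2  1.2 -1.1] w 0.0482
off [-0.0032, -0.0021, 0.0253] turn [0.001, -0.0004, -0.0004] rows 0.3
```

>>> carry_out(offset=[[-0.003, -0.002, 0.01], [-0.003, -0.002, 0.018], [-0.003, -0.002, 0.023], [-0.003, -0.002, 0.026], [-0.003, -0.002, 0.026], [-0.003, -0.002, 0.026]], turn=[[0, 0, 0], [0, 0, 0], [0, 0, 0], [0, 0, 0], [0, 0, 0], [0, 0, 0]])

```text
clock: 20.5
tcp_pos: [0.5735, -0.0103, 0.1178]
orientation: [-2.335, -2.1, -0.001]
contact_force: [-4.4, 0.5, 10.9]
grip_width: 0.0485
```

>>> carry_out(offset=[[0, 0, 0], [0, 0, 0], [0, 0, 0], [0, 0, 0], [0, 0, 0], [0, 0, 0], [0, 0, 0]], turn=[[0, 0, 0], [0, 0, 0], [0, 0, 0], [0, 0, 0], [0, 0, 0], [0, 0, 0], [0, 0, 0]], hand=0)

```text
clock: 21.2
tcp_pos: [0.5736, -0.0102, 0.1169]
orientation: [-2.335, -2.101, 0.0]
contact_force: [0.8, 0.7, 0.3]
grip_width: 0.0857
```

```bash
python3 go.py 0.574,-0.0103,0.24,-0.105 .5,.16,.24,-.1
```

```text
t 21.2 tcp [ 0.5736 -0.0102  0.1169] yaw -0.1055 tilt [-0. -0.] F [0.8 0.7 0.3] w 0.0857
off [-0.0002, 0.0009, -0.2461] turn [-0.0, 0.0, -0.0003] rows 2.5
off [0.323, -0.1821, -0.2461] turn [-0.0, 0.0, -0.0037] rows 4.5
```

>>> carry_out(offset=[[0, 0, -0.08], [0, 0, -0.16], [0, 0, -0.246], [0.08, -0.045, -0.246], [0.16, -0.09, -0.246], [0.24, -0.135, -0.246], [0.323, -0.182, -0.246], [0.323, -0.182, -0.246]], turn=[[0, 0, 0], [0, 0, 0], [0, 0, 0], [0, 0, 0], [0, 0, 0], [0, 0, 0], [0, 0, 0], [0, 0, 0]])

```text
clock: 22.0
tcp_pos: [0.4971, 0.1673, 0.2396]
orientation: [-2.321, -2.112, -0.001]
contact_force: [0.5, 0.8, 0.3]
grip_width: 0.0855
```

>>> carry_out(offset=[[0, 0, 0], [0, 0, 0], [0, 0, 0]], turn=[[0, 0, 0], [0, 0, 0], [0, 0, 0]])

```text
clock: 22.3
tcp_pos: [0.5006, 0.1583, 0.24]
orientation: [2.338, 2.097, -0.0]
contact_force: [0.2, -0.1, 0.6]
grip_width: 0.0853
```

Run:
```python
from wo import *
wov('w6',[(.4427,.221,.092,.02),(.614,.179,.09,.07),(.614,.179,.046,.038)],[(.533,.365,.004,.0425,.03)])
from go import go
go((0.4427,.221,0.2,0.),(0.4427,.221,0.07,0.))
from meas import *
f=[grab('top'),grab('side')];im=[]
for g in f:
    u,v=map(int,proj(g,[.5735,-.0103,.07]));im.append(cv2.resize(g['pixels'][v-40:v+40,u-40:u+40,::-1],(400,400),interpolation=cv2.INTER_CUBIC))
cv2.imwrite('pics/c6.png',np.hstack(im))
```

```text
t 22.35 tcp [0.5006 0.1584 0.24  ] yaw -0.1084 tilt [ 0.0002 -0.0004] F [-1.1 -0.2  0. ] w 0.0854
off [0.1119, -0.1288, 0.0799] turn [0.0002, 0.0002, -0.0723] rows 1.9
off [0.112, -0.1288, 0.3399] turn [0.0002, 0.0002, -0.0723] rows 3.8
```

View pics/w6.png

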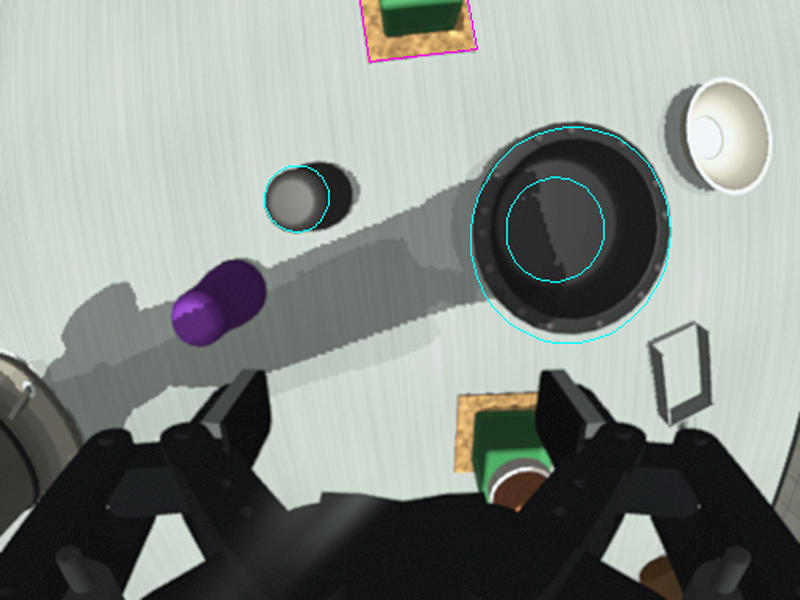

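View pics/c6.png

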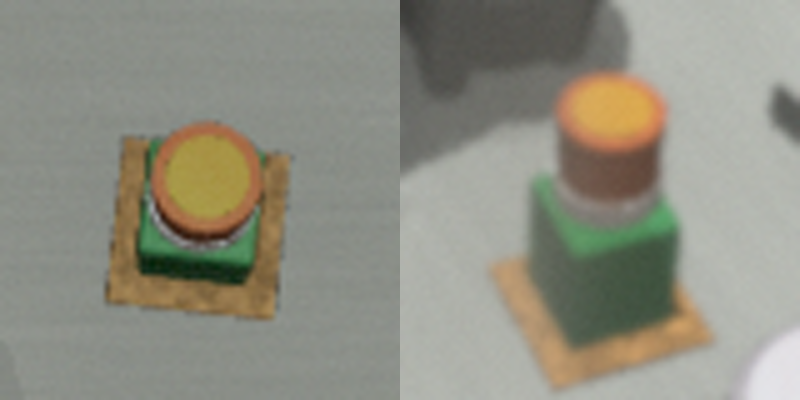

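The tin sits centred on the white lid in both views. The pestle prediction at (297,199) fits, and the molcajete rim lies about 4 mm further in +y than my circle, so I'll use (0.615, 0.183). Next I'll grasp the grey pestle.

>>> carry_out(offset=[[0.056, -0.064, 0.04], [0.112, -0.129, 0.08], [0.112, -0.129, 0.08], [0.112, -0.129, 0.08], [0.112, -0.129, 0.08], [0.112, -0.129, 0.08]], turn=[[0, 0, -0.04], [0, 0, -0.072], [0, 0, -0.072], [0, 0, -0.072], [0, 0, -0.072], [0, 0, -0.072]])

```text
clock: 23.05
tcp_pos: [0.4431, 0.2215, 0.2005]
orientation: [2.221, 2.221, 0.002]
contact_force: [0.1, -0.5, 0.4]
grip_width: 0.0855
```

```bash
python3 go.py 0.4427,.221,0.07,0
```

```text
t 23.05 tcp [0.4431 0.2215 0.2005] yaw -0.0002 tilt [0.0013 0.0004] F [ 0.1 -0.5  0.4] w 0.0855
off [-0.0011, -0.0011, 0.2611] turn [0.0008, -0.0002, -0.0001] rows 2.6
```

>>> carry_out(offset=[[-0.001, -0.001, 0.08], [-0.001, -0.001, 0.16], [-0.001, -0.001, 0.22], [-0.001, -0.001, 0.26], [-0.001, -0.001, 0.26], [-0.001, -0.001, 0.26], [-0.001, -0.001, 0.26]], turn=[[0, 0, 0], [0, 0, 0], [0, 0, 0], [0, 0, 0], [0, 0, 0], [0, 0, 0], [0, 0, 0]])

```text
clock: 23.75
tcp_pos: [0.4426, 0.2222, 0.0713]
orientation: [2.219, 2.223, 0.004]
contact_force: [0.2, -0.6, 0.6]
grip_width: 0.0851
```

>>> carry_out(offset=[[0, 0, 0], [0, 0, 0], [0, 0, 0], [0, 0, 0], [0, 0, 0], [0, 0, 0], [0, 0, 0], [0, 0, 0]], turn=[[0, 0, 0], [0, 0, 0], [0, 0, 0], [0, 0, 0], [0, 0, 0], [0, 0, 0], [0, 0, 0], [0, 0, 0]], hand=1, force=60)

```text
clock: 24.55
tcp_pos: [0.4419, 0.2223, 0.071]
orientation: [-2.219, -2.224, -0.002]
contact_force: [-2.2, 0.1, 10.6]
grip_width: 0.0393
```

```bash
python3 go.py 0.4427,.221,0.24,0 .615,.183,.24,0
```

```text
t 24.55 tcp [0.4419 0.2223 0.071 ] yaw 0.0024 tilt [0.0009 0.0012] F [-2.2  0.1 10.6] w 0.0393
off [-0.0022, 0.0019, -0.338] turn [0.0006, -0.0008, 0.0016] rows 3.4
off [-0.079, 0.3463, -0.3377] turn [0.0006, -0.0008, 0.0016] rows 4.9
```

>>> carry_out(offset=[[0, 0, -0.08], [0, 0, -0.16], [0, 0, -0.25], [0, 0, -0.338], [-0.02, 0.09, -0.338], [-0.04, 0.18, -0.338], [-0.06, 0.26, -0.338], [-0.079, 0.346, -0.338]], turn=[[0, 0, 0], [0, 0, 0], [0, 0, 0], [0, 0, 0], [0, 0, 0], [0, 0, 0], [0, 0, 0], [0, 0, 0]])

```text
clock: 25.35
tcp_pos: [0.6147, 0.1826, 0.2381]
orientation: [-2.217, -2.224, 0.003]
contact_force: [0.8, 0.2, -3.4]
grip_width: 0.0392
```

>>> carry_out(offset=[[0, 0, 0], [0, 0, 0], [0, 0, 0], [0, 0, 0], [0, 0, 0]], turn=[[0, 0, 0], [0, 0, 0], [0, 0, 0], [0, 0, 0], [0, 0, 0]])

```text
clock: 25.85
tcp_pos: [0.6135, 0.1837, 0.2391]
orientation: [-2.217, -2.225, -0.0]
contact_force: [0.2, -0.6, -4.4]
grip_width: 0.0389
```

Run:
```python
from go import go
go((.615,.183,.135,0),(.615,.183,.118,0))
from meas import *
g=grab('side');u,v=map(int,proj(g,[.615,.183,.13]));a=cv2.resize(g['pixels'][v-50:v+50,u-50:u+50,::-1],(500,500),interpolation=cv2.INTER_CUBIC)
cv2.imwrite('pics/c7.png',a)
```

```text
t 25.85 tcp [0.6135 0.1837 0.2391] yaw 0.0038 tilt [-0.0005  0.0007] F [ 0.2 -0.6 -4.4] w 0.0389
off [-0.0015, 0.0032, 0.2081] turn [-0.0003, -0.0005, 0.0025] rows 2.1
off [-0.0016, 0.0032, 0.2421] turn [-0.0003, -0.0005, 0.0025] rows 2.4
```

View pics/c7.png

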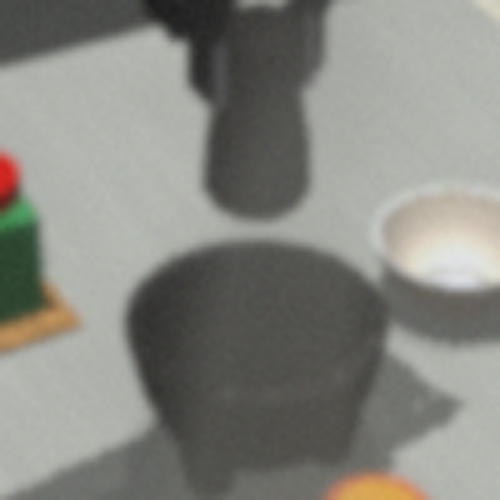

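The pestle is held upright and centred at (258,110) above the bowl at (258,320). I'll lower it to just above the floor, then feel for contact.

>>> carry_out(offset=[[-0.001, 0.003, 0.06], [-0.001, 0.003, 0.12], [-0.001, 0.003, 0.17], [-0.001, 0.003, 0.208], [-0.001, 0.003, 0.225], [-0.001, 0.003, 0.235], [-0.001, 0.003, 0.235], [-0.001, 0.003, 0.235]], turn=[[0, 0, 0], [0, 0, 0], [0, 0, 0], [0, 0, 0], [0, 0, 0], [0, 0, 0], [0, 0, 0], [0, 0, 0]])

```text
clock: 26.7
tcp_pos: [0.6166, 0.1826, 0.1226]
orientation: [2.218, 2.224, 0.003]
contact_force: [0.4, 0.4, -4.9]
grip_width: 0.0391
```

>>> carry_out(offset=[[0, 0, 0.004], [0, 0, 0.007], [0, 0, 0.009], [0, 0, 0.009], [0, 0, 0.009]], turn=[[0, 0, 0], [0, 0, 0], [0, 0, 0], [0, 0, 0], [0, 0, 0]])

```text
clock: 27.2
tcp_pos: [0.616, 0.1825, 0.1172]
orientation: [-2.219, -2.224, -0.001]
contact_force: [-0.4, -0.0, -3.6]
grip_width: 0.0393
```

>>> carry_out(offset=[[0, 0, 0.001], [0, 0, 0.002], [0, 0, 0.002], [0, 0, 0.002]], turn=[[0, 0, 0], [0, 0, 0], [0, 0, 0], [0, 0, 0]])

```text
clock: 27.6
tcp_pos: [0.6161, 0.1825, 0.1171]
orientation: [-2.219, -2.224, -0.001]
contact_force: [-3.5, -0.3, 6.1]
grip_width: 0.0392
```

Contact is felt (+6 N), so the pestle is on the bowl floor. I'll release and rise.

>>> carry_out(offset=[[0, 0, 0], [0, 0, 0], [0, 0, 0], [0, 0, 0], [0, 0, 0], [0, 0, 0], [0, 0, 0], [0, 0, 0]], turn=[[0, 0, 0], [0, 0, 0], [0, 0, 0], [0, 0, 0], [0, 0, 0], [0, 0, 0], [0, 0, 0], [0, 0, 0]], hand=0)

```text
clock: 28.4
tcp_pos: [0.6159, 0.1824, 0.1159]
orientation: [-2.219, -2.224, -0.0]
contact_force: [-0.9, -0.1, 0.6]
grip_width: 0.0859
```

>>> carry_out(offset=[[0, 0, -0.06], [0, 0, -0.12], [0, 0, -0.2], [0, 0, -0.3], [0, -0.1, -0.3], [0, -0.2, -0.3], [0, -0.28, -0.3], [0, -0.28, -0.3]], turn=[[0, 0, 0], [0, 0, 0], [0, 0, 0], [0, 0, 0], [0, 0, 0], [0, 0, 0], [0, 0, 0], [0, 0, 0]])

```text
clock: 29.2
tcp_pos: [0.4708, 0.1819, 0.2654]
orientation: [-2.213, -2.224, 0.004]
contact_force: [1.6, -0.5, 0.6]
grip_width: 0.0851
```

```bash
python3 - <<'E'
from meas import *
g=grab('side');t=grab('top')
cv2.imwrite('pics/c8.png',np.hstack([cv2.resize(g['pixels'][80:330,130:380,::-1],(400,400),interpolation=cv2.INTER_CUBIC),cv2.resize(t['pixels'][80:290,70:280,::-1],(400,400),interpolation=cv2.INTER_CUBIC)]))
E
python3 go.py
```

```text
t 29.3 tcp [0.4755 0.1825 0.2665] yaw 0.0037 tilt [0.0006 0.0016] F [-0.3  0.1  0.5] w 0.0856
```

View pics/c8.png

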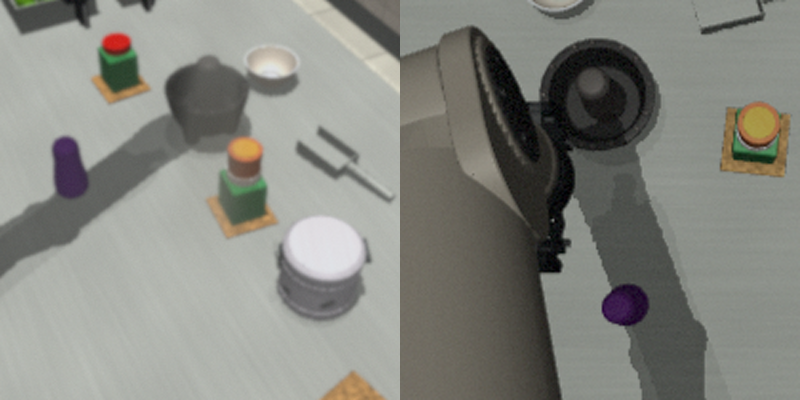

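The red jar at (117,65) stands on the left mat. White jar and tin at (244,190) stand on the middle mat. The pestle stands in the bowl, at (207,65) in the side view and (590,85) in the top view. Nothing else has moved and the arm touches nothing, so I'll hand in.

>>> carry_out(offset=[[0, 0, 0], [0, 0, 0], [0, 0, 0], [0, 0, 0]], turn=[[0, 0, 0], [0, 0, 0], [0, 0, 0], [0, 0, 0]])

```text
clock: 29.7
tcp_pos: [0.4765, 0.1818, 0.2658]
orientation: [2.219, 2.223, -0.001]
contact_force: [-0.1, 0.3, 0.9]
grip_width: 0.0852
```

```bash
python3 -c "
from bench import r
print(r.hand_in())"
```

```text
the job is handed in; nothing more can be done
None
```

The spice station is set out and handed in at about 30 s. I did it in the order asked:
1. The white-lidded jar stands on the middle mat.
2. The red-lidded jar stands on the left mat, the side of the molcajete away from the canister.
3. The copper tin is on the white lid.
4. The grey pestle stands upright on the floor of the molcajete's bowl.

**Last checks:** in the final side and top pictures both jars are upright, the tin looks centred on the lid and the pestle is in the bowl. The canister, scoop, white bowl and purple pestle look unmoved. The gripper was clear and empty, with the wrist force near zero. The bottle was outside the final crops, so I did not look at it again, though no move went near it.

**Small disagreements:**
- The top and side cameras differed by about 2–3 mm throughout, which is roughly the calibration error.
- The red jar was released about 1.6 mm off the mat's measured centre in y.
- After placing, the top view put the white jar about 2–3 mm further out in x than intended. The wrist view showed its lid on the predicted spot.

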